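# Square up the picture tiles and close their box

## Robot

A 7-joint arm with a two-finger parallel gripper is mounted at the origin on the work surface. World frame = base frame: x ahead of the robot, y to its left, z up, the work surface at z = 0. Lengths are in m, angles in rad, forces in N, time in s.
With the tool pointing down it reaches from about 0.4 to 0.875 m from the base axis. Payload 4.4 kg.
Tool frame: the origin (TCP) lies on the centre line of the jaws, within the pads' length; the fingertips stand r.finger_overhang ahead of it and the grasp point (between the pads) lies 8 mm behind it (r.finger_overhang is the distance from the TCP to the fingertips, in m); z points along the fingers, y is the direction in which the jaws open and shut (so a half turn about z gives the same grasp; the last joint's range is limited). The gripper opens to 85 mm and grips with 20 to 120 N. Pads are 22 mm wide; open, the fingers measure 114 mm over their backs; the gripper's body (76 mm by 85 mm) begins 54 mm behind the grasp point. The pads swing forward as they close: fully open they stand 13 mm farther back than shut.
Start: joints at [-1.245, 0.628, 0.038, 1.517, -0.027, 0.996, -0.02], TCP at [0.248, 0.601, 0.242] pointing down, gripper open.
Joint ranges: [-3.06, 3.06], [-0.37, 2.12], [-1.25, 1.32], [0.18, 2.47], [-1.1, 4.24], [0.23, 1.98], [-2.94, 2.94]. Speed limits (rad/s): [2.57, 2.57, 3.14, 3.14, 3.14, 3.14, 3.14].

## Interface

Orientations are given as a 3x3 rotation matrix whose columns are the frame's x, y, z axes.
In Python, from bench import state, capture, camera_model, r gives the robot as it stands. The module is installed in compiled form; this text tells all that it offers.
- The arm moves only by the shell command python3 -m handwheel 'ROWS' [OPENING] [FORCE]. ROWS is JSON, a list of rows, each a list of 4 numbers: the shift along the tool's x, y, z in m, then the turn about the tool's z in rad. In form: [[tx, ty, tz, roll], ...]. A call has 1 to 8 rows; each row shifts and turns the commanded pose from where the row before left it, along the tool's axes as they then stand; what a row does not reach is not made up. A row lasts 1/10 s, in which the tool goes at most 50 mm and 8.59 degrees, less where a joint would pass 70% of its speed; a pose out of reach is approached as far as the arm can. A call is refused whole if a number of a shift passes 0.05 or a number of a turn 0.15, either way. A call with a gripper value outside its range is refused whole. OPENING is the opening, from 0 (shut) to 1 (fully open), set as the call begins (- or left out, the last holds). The fingers move at their own pace and stop on an object; FORCE is the grip in N (left out, the last holds). Time passes only in rows, so rows that do not move let the fingers close. It gives the time, the measured TCP pose, the force and the opening at its end, in the units of the state.
- state(): the state, without advancing time (a new reading comes with each control period).
- capture(name): name is "scene" or "top" or "wrist"; returns (picture, depth): 400x640x3 uint8, red, green, blue; 400x640 float32, m along the optical axis (not along the pixel's ray), 0 where there is no reading.
- camera_model(name): a dict with "intrinsics" (3x3 intrinsics, pixels), "extrinsics" (4x4, takes a point from world to camera coordinates). Camera axes: x right, y up, looking along -z (the intrinsics and any distortion apply to the point x, -y, -z); pixel columns grow to the right and rows downward; lengths in m; the calibration is good to about 2 mm. The wrist camera is an equidistant fisheye: a pixel r from the principal point sees the ray r / f radians off the axis. A picture is of the moment at which its call begins: read the wrist's pose just before it. camera_model takes no time and is no camera call; for the wrist camera it gives the pose at the moment of the call.
- r.close_job(): hands the job in, once; it reports no verdict.
The state is a dict: "clock": time; "q": joint angles; "joint_velocities": joint speeds; "joint_torque": joint torques, N m; "position": TCP position; "eef_rot": TCP orientation; "ft_force": force on the tool from outside, world axes, zero at the start; "ft_torque": the same for the moment, N m; "width": finger opening in m.
Only numpy, scipy, OpenCV 4.12 (cv2) and the standard library are available. Lean on these libraries where they do the work, as an engineer would, in place of code of your own. Each camera call takes 0.05 s, during which the arm holds its last target. There are 200 camera calls.

## Task

Slide the birch tile that lies on the two runners onto the two tiles in the aluminium box, and square all three into one pile, edges flush all round and up against the box's end wall, pushing them only as hard as it takes to feel them home. Only then swing the cover gently down onto its stop, and leave the other things on the table where they are.

Things in the scene. Friction and masses are not known exactly. Their poses are not given: they have to be found in the camera images.
- tile_box: Fixed aluminium tile box with birch loading runners at its -y end, 245 mm long along its y. Frame: z up, z = 0 on the table, origin under where the pile belongs (end wall at +y, side fence at +x, open on -x and -y so that a finger can push the tiles there). Axes and points below are in this frame.
- floor (a point): Top of the box's 4 mm base plate, at (0, 0, 4) mm. The plate spans x -80 to +85, y -50 to +50 mm. On its +x side stands the aluminium side fence, along y from -48 to +42 mm, top z = 50 mm, rigid. It was clamped anywhere with its inner face between x = +39 and +51 mm; its setting is not reported, so it must be felt.
- end_wall (a point): Top middle of the end wall's inner face, at (0, 45, 52) mm. The wall is 4 mm thick, 52 mm high, from x = -30 to +85 mm. Tiles standing against it have their centres at y = 0.
- runners (a point): Middle of the runners, at (-16, -132.5, 35) mm. Two birch rails along y, y -190 to -75 mm, tops z = 35 mm (3 mm above two stacked tiles). Between them an open slot 58 mm wide, x -45 to +13 mm, floor z = 3 mm, open at its -y end: a finger can travel low through it along +y. Side guides 8 mm high leave a tile 5 mm play each side. A sliding tile bridges the gap from y = -75 mm to the pile.
- tile_low: Square birch plywood picture tile, 90 x 90 x 14 mm, about 75 g, lacquered and slippery (friction about 0.28), edges along its own x and y; origin: centre of its underside. Lies askew on the box's base plate at the start (underside z = 4 mm), clear of both the end wall and the fence.
- tile_mid: Square birch plywood picture tile, 90 x 90 x 14 mm, about 75 g, lacquered and slippery (friction about 0.28), edges along its own x and y; origin: centre of its underside. Lies askew on tile_low at the start.
- tile_top: Square birch plywood picture tile, 90 x 90 x 14 mm, about 75 g, lacquered and slippery (friction about 0.28), edges along its own x and y; origin: centre of its underside. Lies across the two runners at the start (underside z = 35 mm), too wide to be grasped flat; pushed along +y it slides onto the other two.
- cover (a joint): The box's hinged cover, rad: 0 = closed on its stop, 1.57 = upright, 1.65 to 1.9 at the start (leaning back to +y). Stiff friction hinge (0.15 N m): it stays where it is left and must be pushed all the way: push its outer face (the +y face when upright) towards -y, then down. Closed, its upper face is at z = 55.5 mm in the box frame.
- hinge (a point): Point of the cover's hinge line, which runs along the box's x at y = +49, z = +54 mm. The cover is an aluminium plate 3 mm thick, reaching 100 mm from the hinge, x -48 to +68 mm. A 3 mm lip on its free edge hangs 7 mm below its underside when closed, just in front (-y) of a squared pile; it lands on a top tile that sticks out more than 5 mm.
- cover_edge (a point): Middle of the cover's free edge, on the lip, 103 mm from the hinge line.
- teether: grey ring, 72 mm across, 12 mm high, lying flat on the near side of the runners; origin: centre of its underside (bystander, leave alone)
- hairbrush: white plastic brush, 170 mm long, lying flat on the far side of the box; origin: underside, mid-length (bystander, leave alone)
- toy_car: beech toy car, 105 mm long, 60 mm wide, 55 mm high, on the far side of the runners; origin: underside centre (bystander, leave alone)
- beaker: white open cup, 68 mm across, 70 mm high, beyond the loading end of the runners; origin: underside centre (bystander, leave alone)
- cream_jar: white jar, 64 mm across, 55 mm high; origin: underside centre (bystander, leave alone)
- lotion: white bottle, 52 mm across, 150 mm high; origin: underside centre (bystander, leave alone)
- rattle: upright wooden rattle, 48 mm across, 95 mm high; origin: underside centre (bystander, leave alone)

How it is judged:
On the way:
1. all three tiles lie in one square pile against the end wall while the cover is still up (horizontal distance between tile_low and tile_mid below 0.003 m and horizontal distance between each of tile_mid, tile_low and tile_top below 0.003 m and y of each of tile_low, tile_mid, tile_top in the frame of tile_box above -0.003 m and angle between the x axis of each of tile_low, tile_mid, tile_top and the x axis of tile_box, either way round below 0.035 rad and z of tile_low in the frame of tile_box between 0.002 and 0.006 m and z of tile_mid in the frame of tile_box between 0.016 and 0.02 m and z of tile_top in the frame of tile_box between 0.03 and 0.034 m and value of joint cover above 0.9 rad), for 0.2 s.
At the end, for the whole second after the job is handed in: The three tiles lie flat on one another in the box (tile_low, tile_mid, tile_top from below), centres within 3 mm of one another, each within 3 mm of the end wall and within 0.035 rad (2 degrees) of square to the box, at rest; the cover is closed to within 0.04 rad and still (horizontal distance between tile_low and tile_mid below 0.003 m and horizontal distance between each of tile_mid, tile_low and tile_top below 0.003 m and y of each of tile_low, tile_mid, tile_top in the frame of tile_box above -0.003 m and angle between the x axis of each of tile_low, tile_mid, tile_top and the x axis of tile_box, either way round below 0.035 rad and z of tile_low in the frame of tile_box between 0.002 and 0.006 m and z of tile_mid in the frame of tile_box between 0.016 and 0.02 m and z of tile_top in the frame of tile_box between 0.03 and 0.034 m and linear speed of each of tile_low, tile_mid, tile_top below 0.01 m/s and value of joint cover below 0.04 rad and velocity of joint cover between -0.05 and 0.05 rad/s); the robot touches nothing.
It fails at once if a tile is shoved with more than 40 N (contact force between the fingers and tile_low above 40 N or contact force between the fingers and tile_mid above 40 N or contact force between the fingers and tile_top above 40 N).
It fails at once if the box or its cover is pressed with more than 60 N (contact force between the fingers and tile_box above 60 N).
It fails at once if the cover is slammed or dropped (closing faster than 2.5 rad/s) (velocity of joint cover below -2.5 rad/s).
It fails at once if a bystander is moved by more than 20 mm (distance of any of teether, hairbrush, toy_car, beaker, cream_jar, lotion, rattle from where it was at the start of the episode above 0.02 m).
It also fails if it takes over 64 s, if anything falls off the work surface, if the arm or the gripper's body presses on something with over 40 N, if the wrist force passes 120 N, or if a joint passes its speed limit or range.

## Working session

There is one attempt and no reset: what is moved stays moved. The work goes in short steps, Python scripts to look and compute and a shell command to move; the robot and the scene stay as the last step left them, time stands still between calls to the robot, and variables do not carry over. Pictures are saved under pics/ and viewed, on a budget of 10 in all, crops included, one or two more only if the job needs it, and the job is handed in when it is done.

```bash
mkdir -p pics; ls
python3 - <<'E'
from bench import state, capture, camera_model, r
import cv2, numpy as np
s=state(); print({k:np.round(v,3).tolist() for k,v in s.items()}); print(r.finger_overhang)
for n in ("scene","top"):
    p,d=capture(n); np.savez(f"pics/{n}.npz",p=p,d=d)
    m=camera_model(n); print(n,np.round(m["intrinsics"],2).tolist(),np.round(m["extrinsics"],4).tolist(), [k for k in m])
    cv2.imwrite(f"pics/{n}0.png",p[...,::-1])
E
```

```text
pics
{'clock': 0.0, 'q': [-1.245, 0.629, 0.038, 1.518, -0.027, 0.996, -0.02], 'joint_velocities': [-0.001, -0.0, -0.0, -0.002, 0.001, -0.001, -0.002], 'joint_torque': [-0.0, -56.341, 1.226, -19.345, 0.011, 0.01, 0.0], 'position': [0.248, 0.6, 0.241], 'eef_rot': [[-0.924, 0.382, -0.001], [0.382, 0.924, -0.002], [0.0, -0.002, -1.0]], 'ft_force': [1.272, 0.197, 0.054], 'ft_torque': [0.045, -0.02, 0.02], 'width': 0.085}
0.011
scene [[468.48, 0.0, 312.04], [0.0, 468.48, 205.49], [0.0, 0.0, 1.0]] [[-0.0994, 0.995, 0.0085, 0.0886], [-0.8301, -0.0876, 0.5507, 0.4476], [0.5487, 0.0477, 0.8346, -1.6718], [0.0, 0.0, 0.0, 1.0]] ['intrinsics', 'extrinsics']
top [[497.83, 0.0, 324.23], [0.0, 497.83, 196.89], [0.0, 0.0, 1.0]] [[0.0006, -1.0, 0.0053, -0.0384], [0.99, 0.0013, 0.1412, -0.5951], [-0.1412, 0.0051, 0.99, -1.1639], [0.0, 0.0, 0.0, 1.0]] ['intrinsics', 'extrinsics']
```

View pics/scene0.png

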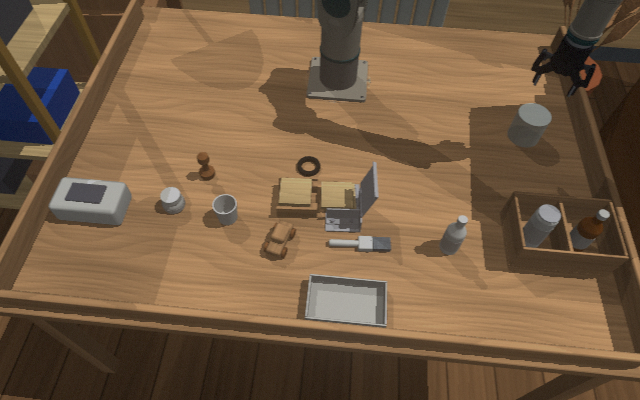

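View pics/top0.png

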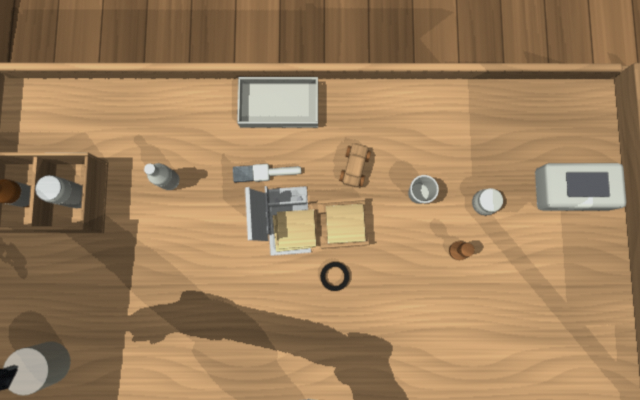

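The scene view shows the box at about (350,205), runners with the tile at (295,190), and the cover leaning back at (370,185). The top view puts box and tiles at about (245-370, 185-255), with the ring at (335,276), car (355,165) and brush (267,172).

```bash
cat > h.py <<'E'
import numpy as np, cv2
from bench import state, capture, camera_model, r
def dep(n,u,v,d):
    m=camera_model(n);K=m["intrinsics"];E=np.array(m["extrinsics"])
    u,v,d=map(np.asarray,(u,v,d))
    c=np.stack([(u-K[0][2])/K[0][0]*d,-(v-K[1][2])/K[1][1]*d,-d],-1)
    return (c-E[:3,3])@E[:3,:3]
def proj(n,P):
    m=camera_model(n);K=m["intrinsics"];E=np.array(m["extrinsics"])
    c=np.asarray(P)@E[:3,:3].T+E[:3,3]
    return np.stack([K[0][2]+K[0][0]*c[...,0]/-c[...,2],K[1][2]+K[1][1]*-c[...,1]/-c[...,2]],-1)
def onz(n,u,v,z):  # pixel -> world at height z
    a,b=dep(n,u,v,1.0),dep(n,u,v,2.0)
    return a+(b-a)*((z-a[2])/(b[2]-a[2]))
E
python3 - <<'E'
from h import *
f=np.load("pics/top.npz");p,d=f["p"],f["d"]
c=p[178:266,238:382]; cv2.imwrite("pics/top_c.png",cv2.resize(c[...,::-1],None,fx=5.5,fy=5.5,interpolation=cv2.INTER_CUBIC))
# height map -> regular world grid
vv,uu=np.mgrid[178:266,238:382]; P=dep("top",uu,vv,d[178:266,238:382])
z=P[...,2]; print("table",np.median(z[z<0.012]))
for lo,hi in ((.026,.038),(.040,.0465),(.0465,.056),(.003,.006)):
    pass
for name,box in (("pile",(278,314,212,246)),("top",(328,364,205,242))):
    a,b,e,g=box; Q=dep("top",*np.meshgrid(np.arange(a,b),np.arange(e,g)),d[e:g,a:b]); print(name,np.round(np.percentile(Q[...,2],[5,50,95]),4))
np.set_printoptions(linewidth=250)
print((z[::4,::4]*1000).astype(int))
E
```

```text
table -0.00010738526070269952
pile [0.027  0.0313 0.0351]
top [0.0445 0.0482 0.052 ]
[[  17   17   14   12   19   16   20   20   -1   -2   -3    3    0    0    0    2   -3   -4    2   -3   -2    0   -5   -4   -3   -6   24   33   31   36   32   24   -1    1    2   -1]
 [   3    0    0    1    2    1   -1   -1    0   -3   -2    1   -1    4   -2    3    1   -8    0   -2    0    1    0   -1    1    1   -1   35   36   36   31   24    0    0    1   -1]
 [   0    0    0   -4   -5   -4    2   55   -3   -3   -4   -1   -1   -3   -1    0    2    5   -3    2   -2   -3    5    0    1    0   -6   -1    0   16   -5    0    0    2    2    1]
 [  -6   -5  146  130  115   -3    2   56    1    1    0   -2    4    4    3    2    2    4   -3   -1    4   -2    0   -1   -4    2    2    4    0   -3   -2   -5   -5    3   -2   -5]
 [   3   -2  156  136  111   95   75   59    0    1    5    5    3   -1    5    5    0    2   -1   -3    1   -1    0   -4    4   -6   -4    1   -5    1    2    1    3   -3   -3    0]
 [   0   -1  148  149  114   96   77   58    7    6   14    4    3    6   10   12    7   10   -2   -
[... 2311 characters left out ...]
   1   -1    0    4   16   16   12    5    0    2    4    2    4   -2   -1    0    0   -1    0   -2    0    0    0   -3   -3    2   -2   -2    0    0]
 [  -1   -1    0   -4    1   -4    0   -1    0    0    6   -2    0   -4    1    0   -7   -2   -1    0   -2   -2    1    2   -1    0    0   -4   -2   -6    0   -4   -3    0   -6    4]
 [  -3   -1    2   -2    0   -1    0   -1    0    0    1    1   -3   -1    3    1   -3   -4    0   -1   -4   -4   -3   -2   -6   -1   -5    0    1   -1   -3    1    0    0    1    2]
 [  -4    0   -1   -6   -3   -4   -2    1    2    0    0    1    0    1   -6   -1   -2   -5   -2   -3    1   -2   -3   13   11    9   -3    0   -5   -5    0    1    0   -2   -2   -2]]
```

View pics/top_c.png

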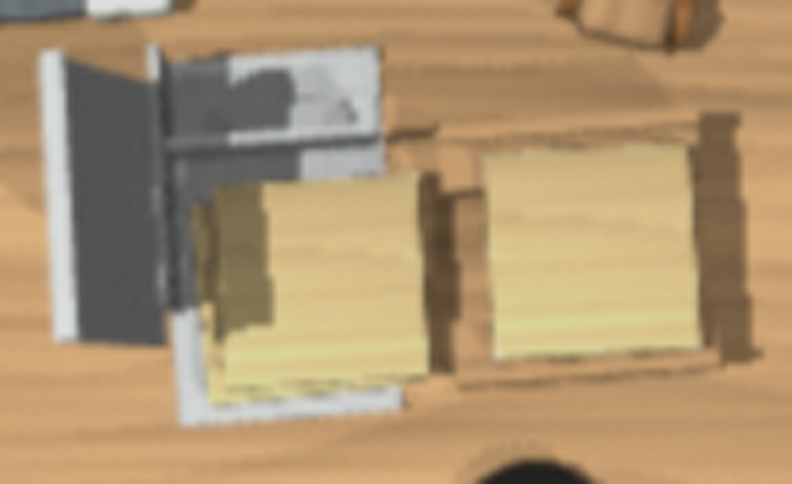

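The enlarged crop (5.5x) shows the base plate's corners at (180,425), (403,408), (382,48), the fence top along (170,140)-(380,135), the tile pile's top tile with corners (228,388), (428,375), (418,172), (210,190), and tile_top with corners (495,358), (700,347), (690,145), (484,152). The cover leans back, its free edge along x≈45.

```bash
cat >> h.py <<'E'
def cpx(x,y): return 238+(x+.5)/5.5-.5, 178+(y+.5)/5.5-.5
def fit2(B,W):
    B=np.array(B,float);W=np.array(W)[:,:2];a=B-B.mean(0);b=W-W.mean(0)
    th=np.arctan2((a[:,0]*b[:,1]-a[:,1]*b[:,0]).sum(),(a*b).sum())
    R=np.array([[np.cos(th),-np.sin(th)],[np.sin(th),np.cos(th)]]);t=W.mean(0)-R@B.mean(0)
    return th,R,t,(B@R.T+t-W)*1000
E
python3 - <<'E'
from h import *
np.set_printoptions(suppress=True,precision=4)
C=[((180,425),(-80,50),4),((403,408),(-80,-50),4),((382,48),(85,-50),4),((62,342),None,0)]
B=[];W=[]
for c,b,z in C[:3]:
    B.append(np.array(b)/1000); W.append(onz("top",*cpx(*c),z/1000))
th,R,t,res=fit2(B,W); print("box",th,t,"\n",res)
def inb(P): return (np.array(P)[:2]-t)@R*1000
for n,z,cs in (("mid",.032,[(228,388),(428,375),(418,172),(210,190)]),("top",.049,[(495,358),(700,347),(690,145),(484,152)]),("fence",.050,[(170,140),(380,132)]),("low",.018,[(210,405),(195,205)]),("wallTop",.052,[(152,45)]),("runner",.043,[(715,362),(697,120),(458,385),(440,130)])):
    Q=np.array([inb(onz("top",*cpx(*c),z)) for c in cs]); print(n,Q.round(1).tolist(),Q.mean(0).round(1))
    if len(Q)==4: 
        o,_,tt,rs=fit2(np.array([(-45,45),(-45,-45),(45,-45),(45,45)])/1000.,Q/1000); print("   yaw",o,tt*1000,rs.round(1).tolist())
E
```

```text
box 0.0648411682210618 [0.5398 0.0497] 
 [[ 0.2989 -0.0318]
 [-0.8552 -0.1842]
 [ 0.5563  0.216 ]]
mid [[-66.5, 25.5], [-66.4, -62.2], [23.2, -63.3], [21.1, 29.0]] [-22.1 -17.8]
   yaw 0.01276661145932246 [-22.1348 -17.7706] [[-1.2, 1.2], [-0.1, -1.1], [0.2, 1.1], [1.2, -1.2]]
top [[-61.7, -91.7], [-62.6, -180.6], [25.5, -182.9], [28.2, -92.8]] [ -17.7 -137. ]
   yaw -0.019429801200943474 [ -17.6645 -137.0101] [[-0.1, 0.6], [-0.9, -0.5], [0.9, 0.0], [0.0, -0.1]]
fence [[42.0, 43.7], [39.7, -48.0]] [40.9 -2.1]
low [[-72.8, 35.0], [16.4, 37.2]] [-28.2  36.1]
wallTop [[84.2, 49.4]] [84.2 49.4]
runner [[-69.3, -187.2], [37.1, -187.4], [-72.0, -75.0], [39.9, -74.2]] [ -16.1 -130.9]
   yaw 1.566194154403668 [ -16.0752 -130.9454] [[8.0, 11.4], [-8.4, 11.2], [101.2, -11.1], [-100.7, -11.5]]
```

```bash
python3 -m handwheel '[[0,0,0,0.139],[0,0,0,0.139],[0,0,0,0.139],[0,0,0,0.139],[0,0,0,0.139],[0,0,0,0.139],[0,0,0,0.139],[0,0,0,0.139]]' 0.18 20
python3 -m handwheel '[[-0.046,0.014,0,0],[-0.046,0.014,0,0],[-0.046,0.014,0,0],[-0.046,0.014,0,0],[-0.046,0.014,0,0],[-0.046,0.014,0,0],[-0.046,0.014,0,0],[-0.046,0.014,0,0]]'
python3 -m handwheel '[[-0.046,0.014,0,0],[-0.046,0.014,0,0],[-0.046,0.014,0,0],[-0.046,0.014,0,0],[-0.046,0.014,0,0],[-0.046,0.014,0,0],[-0.046,0.014,0,0],[-0.046,0.014,0,0]]'
cat >> h.py <<'E'
TH=0.065; T=np.array([.5398,.0497]); RB=np.array([[np.cos(TH),-np.sin(TH)],[np.sin(TH),np.cos(TH)]])
def st():
    s=state(); p=np.array(s["position"]); b=(p[:2]-T)@RB*1000
    e=np.array(s["eef_rot"]); f=np.array(s["ft_force"]); fb=f[:2]@RB
    yaw=np.arctan2(e[1,0],e[0,0])-TH
    print("t %.2f box xy %.1f %.1f z %.1f  toolx-yaw rel box %.3f tilt %.3f F(box) %.2f %.2f %.2f w %.1f"%(s["clock"],*b,p[2]*1000,yaw,np.hypot(*e[:2,2]),*fb,f[2],s["width"]*1000))
if __name__=="__main__": st()
E
python3 h.py
```

```text
clock: 0.9
position: [0.2479, 0.6005, 0.2418]
eef_rot: [[-0.061, 0.998, -0.0], [0.998, 0.061, -0.001], [-0.001, -0.001, -1.0]]
ft_force: [0.6, -0.1, 0.6]
width: 0.0154
clock: 1.7
position: [0.3847, 0.2392, 0.2422]
eef_rot: [[-0.067, 0.998, -0.0], [0.998, 0.067, 0.0], [0.0, -0.0, -1.0]]
ft_force: [0.6, 0.8, -0.6]
width: 0.0155
clock: 2.5
position: [0.5212, -0.1204, 0.2421]
eef_rot: [[-0.067, 0.998, -0.0], [0.998, 0.067, 0.0], [0.0, -0.0, -1.0]]
ft_force: [0.8, 0.5, 0.1]
width: 0.0155
t 2.50 box xy -29.6 -168.5 z 242.1  toolx-yaw rel box 1.573 tilt 0.001 F(box) 0.82 0.43 0.05 w 15.5
```

```bash
python3 -m handwheel '[[-0.024,0.007,0,0],[-0.024,0.007,0,0],[0,0,0.045,0],[0,0,0.045,0],[0,0,0.045,0],[0,0,0.035,0],[0,0,0,0]]' >/dev/null; python3 h.py
python3 - <<'E'
from h import *
p,d=capture("wrist"); cv2.imwrite("pics/w1.png",p[...,::-1])
E
```

```text
t 3.20 box xy -19.3 -213.1 z 67.8  toolx-yaw rel box 1.573 tilt 0.010 F(box) -1.06 -0.04 0.33 w 15.4
```

View pics/w1.png

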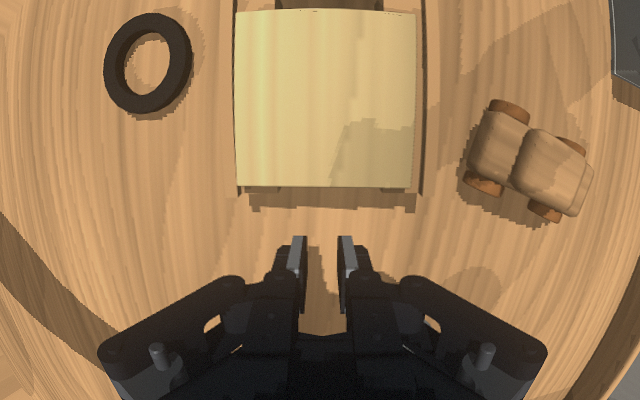

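The wrist view shows tile_top (235-415, 10-187) on the runners, with the fingers at (297,250) and (350,250) just outside the slot's open end and centred on it. Descending.

```bash
python3 -m handwheel '[[0,0.003,0.02,0],[0,0,0.02,0],[0,0,0.006,0],[0,0,0,0]]' >/dev/null; python3 h.py
python3 -m handwheel '[[0.008,0,0,0],[0.008,0,0,0],[0.008,0,0,0],[0.004,0,0,0],[0,0,0,0]]' >/dev/null; python3 h.py
```

```text
t 3.65 box xy -12.1 -214.9 z 27.3  toolx-yaw rel box 1.573 tilt 0.001 F(box) 0.51 0.01 0.27 w 15.4
t 4.15 box xy -12.5 -185.3 z 26.5  toolx-yaw rel box 1.575 tilt 0.001 F(box) -0.27 0.35 0.12 w 15.3
```

```bash
python3 -m handwheel '[[0.006,-0.002,0.003,0],[0.008,-0.002,0.002,0],[0.009,0,0,0],[0.009,0,0,0],[0.009,0,0,0],[0.009,0,0,0],[0.009,0,0,0],[0,0,0,0]]' >/dev/null; python3 h.py
python3 -m handwheel '[[0.009,0,0,0],[0.009,0,0,0],[0.008,0,0,0],[0.005,0,0,0],[0,0,0,0]]' >/dev/null; python3 h.py
python3 - <<'E'
from h import *
p,d=capture("top"); a=p[178:266,238:382]
q,d=capture("wrist"); q=q[0:260]
a=cv2.resize(a,None,fx=4,fy=4,interpolation=cv2.INTER_CUBIC); q=cv2.resize(q,(576,234))
cv2.imwrite("pics/m2.png",np.vstack([a,q])[...,::-1])
E
```

```text
t 4.95 box xy -16.8 -125.3 z 21.3  toolx-yaw rel box 1.575 tilt 0.002 F(box) 0.05 0.64 3.23 w 15.2
t 5.45 box xy -17.1 -95.1 z 21.2  toolx-yaw rel box 1.574 tilt 0.001 F(box) 0.02 -0.41 2.50 w 15.2
```

View pics/m2.png

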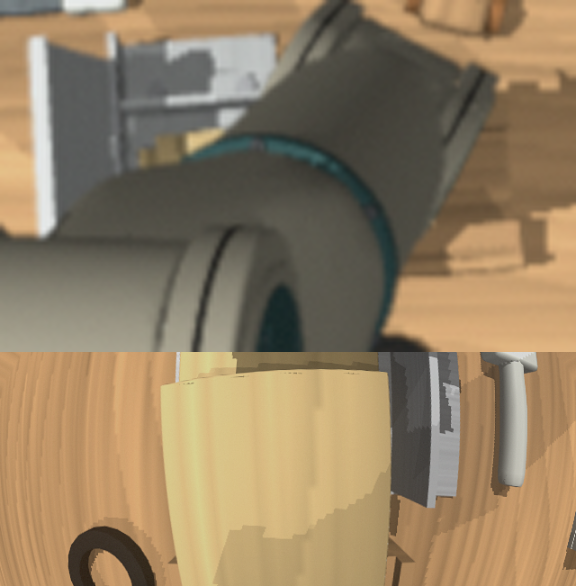

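The top half is blocked by the arm. The wrist half shows tile_top (162-388, from 372 down) still square and already over the pile's near edge, with the fence to its right at (440,430).

```bash
python3 -m handwheel '[[0.007,0,0,0],[0.007,0,0,0],[0.007,0,0,0],[0.005,0,0,0],[0,0,0,0]]' >/dev/null; python3 h.py
python3 -m handwheel '[[0.003,0,0,0],[0.002,0,0,0],[0,0,0,0]]' >/dev/null; python3 h.py
python3 -m handwheel '[[0.002,0,0,0],[0,0,0,0]]' >/dev/null; python3 h.py
```

```text
t 6.05 box xy -17.0 -69.2 z 21.2  toolx-yaw rel box 1.575 tilt 0.001 F(box) -0.27 0.38 -0.51 w 15.1
t 6.35 box xy -17.0 -65.5 z 21.3  toolx-yaw rel box 1.573 tilt 0.000 F(box) 0.10 -0.45 -0.16 w 15.2
t 6.55 box xy -17.0 -63.6 z 21.3  toolx-yaw rel box 1.573 tilt 0.000 F(box) 0.13 -0.72 0.38 w 15.5
```

```bash
for i in 1; do
python3 -m handwheel '[[0.002,0,0,0],[0.001,0,0,0],[0,0,0,0]]' >/dev/null; python3 h.py
python3 -m handwheel '[[0.002,0,0,0],[0,0,0,0]]' >/dev/null; python3 h.py
python3 -m handwheel '[[0.001,0,0,0],[0,0,0,0]]' >/dev/null; python3 h.py; done
```

```text
t 6.85 box xy -16.9 -60.6 z 21.3  toolx-yaw rel box 1.573 tilt 0.000 F(box) -0.27 0.26 0.13 w 15.4
t 7.05 box xy -17.0 -58.4 z 21.3  toolx-yaw rel box 1.573 tilt 0.000 F(box) -0.17 0.07 0.46 w 15.3
t 7.25 box xy -17.0 -57.6 z 21.3  toolx-yaw rel box 1.573 tilt 0.000 F(box) 0.88 -0.03 -0.17 w 15.6
```

```bash
python3 -m handwheel '[[0.001,0,0,0],[0,0,0,0]]' >/dev/null; python3 h.py
python3 -m handwheel '[[0.001,0,0,0],[0,0,0,0]]' >/dev/null; python3 h.py
python3 - <<'E'
from h import *
q,d=capture("wrist"); cv2.imwrite("pics/w3.png",q[...,::-1])
E
```

```text
t 7.45 box xy -17.0 -56.6 z 21.3  toolx-yaw rel box 1.573 tilt 0.000 F(box) -0.14 -0.52 0.45 w 15.5
t 7.65 box xy -17.0 -55.5 z 21.3  toolx-yaw rel box 1.573 tilt 0.000 F(box) 0.54 -0.25 0.70 w 15.5
```

View pics/w3.png

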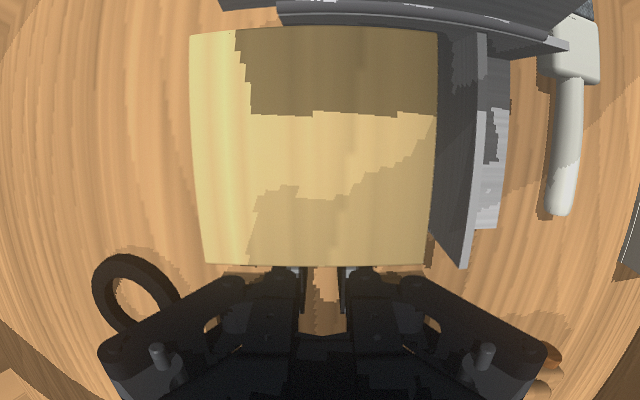

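The wrist view shows the three tiles as a single block (190-437, 30-265), with the far edge just short of the end wall at row ~25 and a gap to the fence on the right (437 vs 465).

```bash
python3 -m handwheel '[[0.001,0,0,0],[0,0,0,0]]' >/dev/null; python3 h.py
python3 -m handwheel '[[0.001,0,0,0],[0,0,0,0]]' >/dev/null; python3 h.py
python3 -m handwheel '[[0.001,0,0,0],[0,0,0,0]]' >/dev/null; python3 h.py
```

```text
t 7.90 box xy -17.1 -55.0 z 21.3  toolx-yaw rel box 1.573 tilt 0.000 F(box) -0.60 -2.06 0.84 w 15.6
t 8.10 box xy -17.4 -54.6 z 21.3  toolx-yaw rel box 1.572 tilt 0.001 F(box) -0.99 -4.36 0.89 w 15.2
t 8.30 box xy -17.7 -54.3 z 21.3  toolx-yaw rel box 1.572 tilt 0.002 F(box) -2.58 -6.49 1.31 w 15.1
```

```bash
python3 -m handwheel '[[0.001,0,0,0],[0.001,0,0,0],[0,0,0,0]]' >/dev/null; python3 h.py
python3 -m handwheel '[[-0.008,0,0,0],[-0.02,0,0,0],[-0.03,0,-0.03,0],[0,0,-0.04,0],[0,0,-0.02,0],[0,0,0,0]]' >/dev/null; python3 h.py
```

```text
t 8.60 box xy -17.9 -53.9 z 21.3  toolx-yaw rel box 1.570 tilt 0.004 F(box) -2.31 -8.26 2.02 w 15.8
t 9.20 box xy -14.6 -108.3 z 114.0  toolx-yaw rel box 1.573 tilt 0.006 F(box) 0.58 -0.36 -1.50 w 15.2
```

```bash
python3 -m handwheel '[[0,-0.045,0,0],[0,-0.045,0,0],[0.034,0,0,0.14],[0,0,0,0.14],[0,0,0,0.14],[0,0,0,0.14],[0,0,0,0.14],[0,0,0,0.14]]' 0.5 >/dev/null
python3 -m handwheel '[[0,0,0,0.14],[0,0,0,0.14],[0,0,0,0.14],[0,0,0,0.14],[0,0,0,0.14],[0,0,0,0.03],[0,0,0,0]]' >/dev/null; python3 h.py
python3 - <<'E'
from h import *
p,d=capture("top"); a=p[178:266,238:382]
cv2.imwrite("pics/t4.png",cv2.resize(a,None,fx=5.5,fy=5.5,interpolation=cv2.INTER_CUBIC)[...,::-1])
q,d=capture("wrist"); cv2.imwrite("pics/w4.png",q[...,::-1])
E
```

```text
t 10.70 box xy -107.3 -74.3 z 110.6  toolx-yaw rel box 0.006 tilt 0.001 F(box) -0.12 0.81 0.75 w 42.7
```

View pics/w4.png

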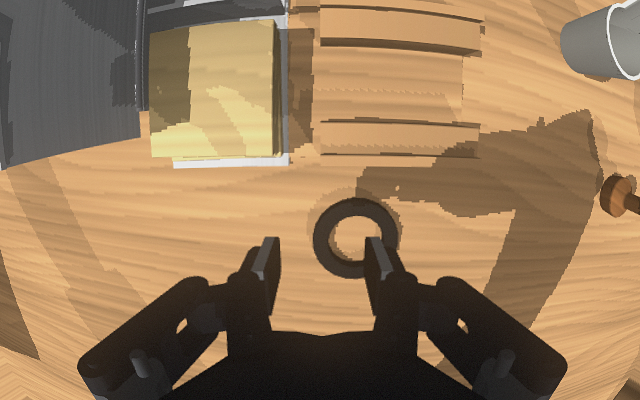

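The wrist view shows the pile as one block (150-278, 20-157) against the end wall's line (x≈143), with no visible steps between its tiles. The ring lies to the right at (357,238), clear of the path.

```bash
python3 -m handwheel '[[0,-0.035,0,0],[0,-0.034,0,-0.006],[0,0,0.04,0],[0,0,0.04,0],[0,0,0,0],[0,0,0,0]]' >/dev/null; python3 h.py
python3 -m handwheel '[[0,0,0.01,0],[0,0,0,0]]' >/dev/null; python3 h.py
```

```text
t 11.40 box xy -107.2 -7.8 z 35.8  toolx-yaw rel box 0.007 tilt 0.001 F(box) 0.03 -1.10 0.14 w 43.0
t 11.60 box xy -106.2 -8.4 z 26.5  toolx-yaw rel box 0.007 tilt 0.004 F(box) -0.31 0.09 -0.25 w 42.8
```

```bash
python3 -m handwheel '[[0,0,0.005,0.007],[0,0,0.003,0],[0,0,0,0]]' >/dev/null; python3 h.py
python3 -m handwheel '[[0.006,0,0,0],[0.006,0,0,0],[0.006,0,0,0],[0,0,0,0]]' >/dev/null; python3 h.py
python3 -m handwheel '[[0.005,0,0,0],[0.005,0,0,0],[0.004,0,0,0],[0,0,0,0]]' >/dev/null; python3 h.py
python3 -m handwheel '[[0.004,0,0,0],[0.002,0,0,0],[0,0,0,0]]' >/dev/null; python3 h.py
```

```text
t 11.90 box xy -105.9 -6.9 z 18.6  toolx-yaw rel box 0.002 tilt 0.002 F(box) -0.87 -0.71 0.39 w 42.2
t 12.30 box xy -87.0 -6.2 z 17.9  toolx-yaw rel box 0.003 tilt 0.002 F(box) 0.37 -0.08 0.07 w 42.6
t 12.70 box xy -73.8 -6.2 z 17.7  toolx-yaw rel box 0.002 tilt 0.002 F(box) -0.19 0.19 0.43 w 42.8
t 13.00 box xy -68.2 -6.3 z 17.8  toolx-yaw rel box 0.002 tilt 0.002 F(box) 0.61 0.76 -0.10 w 42.7
```

```bash
python3 -m handwheel '[[0.002,0,0,0],[0.002,0,0,0],[0,0,0,0]]' >/dev/null; python3 h.py
python3 -m handwheel '[[0.002,0,0,0],[0,0,0,0]]' >/dev/null; python3 h.py
python3 -m handwheel '[[0.002,0,0,0],[0,0,0,0]]' >/dev/null; python3 h.py
```

```text
t 13.30 box xy -64.4 -6.1 z 17.8  toolx-yaw rel box 0.002 tilt 0.002 F(box) -1.20 -0.50 0.49 w 42.3
t 13.50 box xy -62.8 -6.2 z 17.7  toolx-yaw rel box 0.002 tilt 0.003 F(box) -1.31 -0.44 0.47 w 42.4
t 13.70 box xy -62.8 -6.0 z 17.5  toolx-yaw rel box 0.002 tilt 0.006 F(box) -6.52 -0.34 2.93 w 42.5
```

```bash
python3 -m handwheel '[[0.001,0,0,0],[0,0,0,0]]' >/dev/null; python3 h.py
python3 -m handwheel '[[0.001,0,0,0],[0,0,0,0]]' >/dev/null; python3 h.py
python3 -m handwheel '[[0.001,0,0,0],[0,0,0,0]]' >/dev/null; python3 h.py
```

```text
t 13.90 box xy -62.8 -6.0 z 17.4  toolx-yaw rel box 0.002 tilt 0.007 F(box) -7.42 -1.77 3.53 w 42.4
t 14.10 box xy -62.8 -6.0 z 17.3  toolx-yaw rel box 0.002 tilt 0.009 F(box) -10.15 -1.22 4.51 w 42.4
t 14.30 box xy -62.8 -5.9 z 17.2  toolx-yaw rel box 0.003 tilt 0.011 F(box) -11.25 -0.73 6.49 w 42.8
```

```bash
python3 -m handwheel '[[-0.004,0,0,0],[-0.010,0,0,0],[-0.02,0,0,0],[-0.02,0,-0.01,0],[0,0,-0.04,0],[0,0,-0.04,0],[0,0,0,0]]' >/dev/null; python3 h.py
python3 - <<'E'
from h import *
q,d=capture("wrist"); cv2.imwrite("pics/w5.png",cv2.resize(q[0:220,60:360],None,fx=2.6,fy=2.6,interpolation=cv2.INTER_CUBIC)[...,::-1])
p,d=capture("top"); np.savez("pics/top5.npz",p=p,d=d); cv2.imwrite("pics/t5.png",cv2.resize(p[178:266,238:382],None,fx=5.5,fy=5.5,interpolation=cv2.INTER_CUBIC)[...,::-1])
E
```

```text
t 15.00 box xy -107.8 -6.9 z 111.5  toolx-yaw rel box 0.002 tilt 0.008 F(box) 1.39 0.86 -0.46 w 42.9
```

View pics/w5.png

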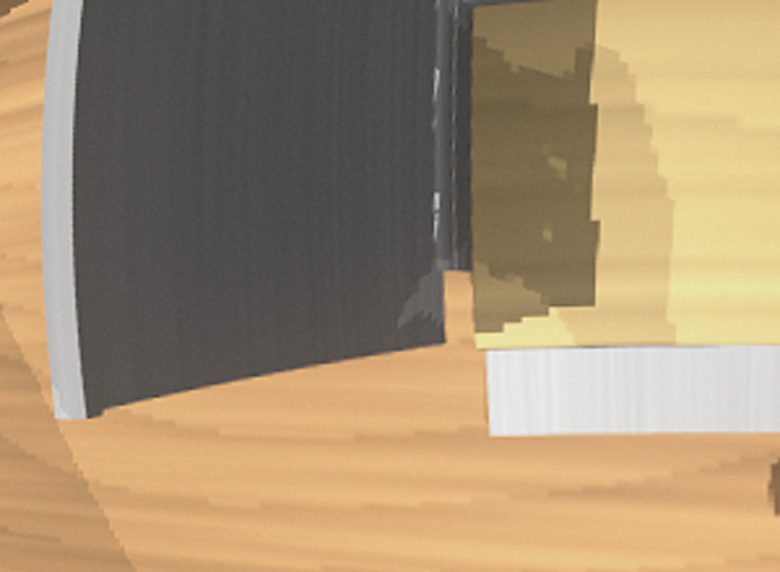

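The crop shows the pile's -x side flush and level with the base plate (no step at (480-780,347)), the +y side right at the end wall (470,0-340), and the cover at left still leaning back.

```bash
python3 -m handwheel '[[0,0.048,0,0],[0,0.048,0,-0.14],[0,0,0,-0.14],[0,0,0,-0.14],[0,0,0,-0.14],[0,0,0,-0.14],[0,0,0,-0.14],[0,0,0,-0.14]]' 0.18 >/dev/null
python3 -m handwheel '[[0,0,0,-0.14],[0,0,0,-0.14],[0,0,0,-0.14],[0,0,0,-0.14],[0,0.045,0,-0.03],[0,0.045,0,0],[0,0,0,0],[0,0,0,0]]' >/dev/null; python3 h.py
python3 - <<'E'
from h import *
q,d=capture("wrist"); cv2.imwrite("pics/w6.png",q[...,::-1])
E
```

```text
t 16.70 box xy -21.0 -102.9 z 106.5  toolx-yaw rel box 1.572 tilt 0.003 F(box) -0.34 0.34 -0.05 w 15.2
```

View pics/w6.png

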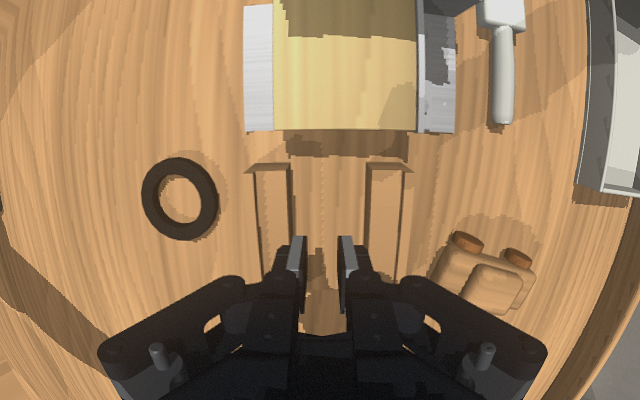

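The wrist view shows the pile (272-417, down to row 130) tight against the fence at column ~418, with its -y face one flush line. The fingers are over the slot (between 290 and 368).

```bash
python3 -m handwheel '[[0,0.003,0,0],[0,0.003,0.03,0],[0,0,0.03,0],[0,0,0.02,0],[0,0,0,0]]' >/dev/null; python3 h.py
python3 -m handwheel '[[0.01,0,0.004,0],[0.01,0,0,0],[0.01,0,0,0],[0.004,0,0,0],[0,0,0,0]]' >/dev/null; python3 h.py
```

```text
t 17.25 box xy -18.2 -103.1 z 25.5  toolx-yaw rel box 1.571 tilt 0.008 F(box) -0.42 0.29 1.22 w 15.6
t 17.75 box xy -15.0 -67.9 z 24.3  toolx-yaw rel box 1.574 tilt 0.001 F(box) 0.05 0.07 0.45 w 15.5
```

```bash
python3 -m handwheel '[[0.005,0.002,0.003,0],[0.003,0.004,0,0],[0.002,0,0,0],[0,0,0,0]]' >/dev/null; python3 h.py
python3 -m handwheel '[[0.002,0,0,0],[0.001,0,0,0],[0,0,0,0]]' >/dev/null; python3 h.py
python3 -m handwheel '[[0.001,0,0,0],[0.001,0,0,0],[0,0,0,0]]' >/dev/null; python3 h.py
```

```text
t 18.15 box xy -9.3 -59.2 z 20.6  toolx-yaw rel box 1.573 tilt 0.002 F(box) -0.33 -0.02 -0.07 w 15.6
t 18.45 box xy -9.6 -56.4 z 20.7  toolx-yaw rel box 1.572 tilt 0.002 F(box) 0.42 0.01 0.53 w 15.2
t 18.75 box xy -9.5 -54.6 z 20.7  toolx-yaw rel box 1.572 tilt 0.002 F(box) -0.80 -1.68 -0.84 w 15.4
```

```bash
python3 -m handwheel '[[0.001,0,0,0],[0.001,0,0,0],[0,0,0,0]]' >/dev/null; python3 h.py
python3 -m handwheel '[[0.001,0,0,0],[0.001,0,0,0],[0,0,0,0]]' >/dev/null; python3 h.py
python3 -m handwheel '[[0.001,0,0,0],[0.001,0,0,0],[0,0,0,0]]' >/dev/null; python3 h.py
```

```text
t 19.05 box xy -9.5 -53.5 z 20.8  toolx-yaw rel box 1.571 tilt 0.003 F(box) 0.06 -4.71 -0.34 w 15.4
t 19.35 box xy -9.5 -53.6 z 20.8  toolx-yaw rel box 1.570 tilt 0.005 F(box) -0.59 -8.22 0.99 w 15.1
t 19.65 box xy -9.5 -53.5 z 20.8  toolx-yaw rel box 1.568 tilt 0.007 F(box) -0.87 -12.15 0.01 w 15.5
```

```bash
python3 -m handwheel '[[-0.003,0,0,0],[-0.008,-0.003,0,0],[-0.012,-0.004,0,0],[-0.02,0,0,0],[-0.01,0,-0.04,0],[0,0,-0.05,0],[0,0,-0.05,0],[0,0,-0.05,0]]' >/dev/null
python3 -m handwheel '[[0,-0.045,-0.02,0],[0,-0.045,0,0],[0,-0.045,0,0],[0,-0.045,0,0],[0,0,0,0]]' 0 >/dev/null; python3 h.py
python3 - <<'E'
from h import *
p,d=capture("top"); np.savez("pics/top7.npz",p=p,d=d); cv2.imwrite("pics/t7.png",cv2.resize(p[178:266,238:382],None,fx=5.5,fy=5.5,interpolation=cv2.INTER_CUBIC)[...,::-1])
E
```

```text
t 20.95 box xy -204.3 -100.7 z 230.5  toolx-yaw rel box 1.570 tilt 0.010 F(box) 0.95 0.83 0.21 w -0.1
```

View pics/t7.png

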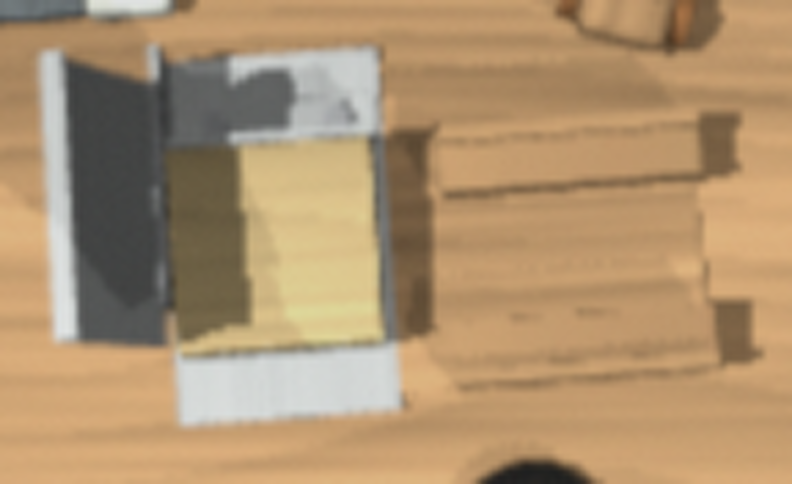

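The top view shows the square pile (168-385, 138-355), tight to the wall and the fence, no protruding lower tiles. The cover's free edge is the bright band, (43,50)-(58,342) outer and (65,60)-(78,342) inner.

Run:
```python
from h import *
for c in ((43,52),(56,340),(64,60),(76,340)):
  for z in (.150,.156):
    print(c,z,((onz("top",*cpx(*c),z)[:2]-T)@RB*1000).round(1))
```

```text
(43, 52) 0.15 [67.2 83. ]
(43, 52) 0.156 [66.2 82.1]
(56, 340) 0.15 [-48.5  82.7]
(56, 340) 0.156 [-48.9  81.9]
(64, 60) 0.15 [63.4 74.7]
(64, 60) 0.156 [62.4 73.9]
(76, 340) 0.15 [-49.   74.8]
(76, 340) 0.156 [-49.4  74. ]
```

```bash
python3 -m handwheel '[[0.045,0,0,0],[0.045,0,0,0],[0.045,0,0,0],[0.045,0,0,0],[0.037,0,0,0],[0,0.045,0,0],[0,0.045,0,0],[0,0.045,0,0]]' >/dev/null
python3 -m handwheel '[[0,0.045,0,0],[0,0.034,0,0],[0,0,0,0],[0,0,0,0]]' >/dev/null; python3 h.py
```

```text
t 22.20 box xy 18.0 115.7 z 229.6  toolx-yaw rel box 1.572 tilt 0.003 F(box) -0.42 -0.26 0.14 w 0.1
```

```bash
python3 -m handwheel '[[0,0,0.045,0],[0,0,0.04,0],[0,0,0,0],[-0.006,0,0,0],[-0.006,0,0,0],[0,0,0,0]]' >/dev/null; python3 h.py
python3 -m handwheel '[[-0.006,0,0,0],[-0.006,0,0,0],[-0.007,0,0,0],[-0.007,0,0,0],[-0.007,0,0,0],[0,0,0,0]]' >/dev/null; python3 h.py
```

```text
t 22.80 box xy 18.9 102.2 z 147.8  toolx-yaw rel box 1.570 tilt 0.002 F(box) 0.56 -1.28 0.30 w 0.0
t 23.40 box xy 17.6 68.6 z 145.5  toolx-yaw rel box 1.570 tilt 0.003 F(box) -0.93 0.74 -0.52 w -0.1
```

```bash
python3 -m handwheel '[[-0.008,0,0.003,0],[-0.009,0,0.003,0],[-0.009,0,0.002,0],[-0.009,0,0.002,0],[0,0,0,0]]' >/dev/null; python3 h.py
python3 -m handwheel '[[-0.007,0,0.003,0],[-0.006,0,0.004,0],[-0.006,0,0.004,0],[0,0,0,0]]' >/dev/null; python3 h.py
```

```text
t 23.90 box xy 17.1 33.1 z 135.0  toolx-yaw rel box 1.570 tilt 0.004 F(box) 0.26 -0.56 -0.65 w 0.1
t 24.30 box xy 17.3 15.2 z 124.0  toolx-yaw rel box 1.571 tilt 0.003 F(box) 0.25 0.38 0.36 w -0.0
```

```bash
cat > cov.py <<'E'
from h import *
for n in ("scene","wrist")[:1]:
    p,d=capture(n); vv,uu=np.mgrid[130:260,280:440]; D=d[130:260,280:440]; P=dep(n,uu,vv,D).reshape(-1,3)[(D>0).ravel()]
    b=(P[:,:2]-T)@RB*1000; z=P[:,2]*1000
    m=(z>60)&(z<165)&(((b[:,0]>-50)&(b[:,0]<-15))|((b[:,0]>50)&(b[:,0]<70)))&(b[:,1]>-70)&(b[:,1]<100)
    a=np.arctan2(z[m]-54,49-b[m,1]); rr=np.hypot(z[m]-54,49-b[m,1]); k=(rr>40)&(rr<108)
    print(n,k.sum(),np.percentile(a[k],[10,25,50,75,90]).round(2) if k.sum() else "")
E
python3 cov.py
```

```text
scene 173 [0.9  0.94 0.96 0.98 1.01]
```

Cover is being driven as planned (0.95 rad). On down the arc.

```bash
python3 -m handwheel '[[-0.005,0,0.005,0],[-0.005,0,0.005,0],[-0.006,0,0.006,0],[-0.003,0,0.006,0],[-0.003,0,0.007,0],[-0.003,0,0.007,0],[0,0,0,0]]' >/dev/null; python3 h.py
python3 -m handwheel '[[-0.001,0,0.005,0],[-0.001,0,0.005,0],[-0.001,0,0.005,0],[0,0,0,0]]' >/dev/null; python3 h.py
```

```text
t 25.05 box xy 16.7 -9.2 z 87.4  toolx-yaw rel box 1.571 tilt 0.004 F(box) -0.23 -0.66 -0.04 w -0.2
t 25.45 box xy 17.2 -11.3 z 72.9  toolx-yaw rel box 1.572 tilt 0.003 F(box) -0.67 0.29 0.29 w -0.1
```

```bash
python3 -m handwheel '[[0,0,0.003,0],[0,0,0.002,0],[0,0,0,0]]' >/dev/null; python3 h.py
python3 -m handwheel '[[0,0,0.001,0],[0,0,0.001,0],[0,0,0,0]]' >/dev/null; python3 h.py
```

```text
t 25.75 box xy 17.5 -11.4 z 68.4  toolx-yaw rel box 1.572 tilt 0.002 F(box) 0.08 -0.19 0.56 w 0.0
t 26.05 box xy 17.6 -11.3 z 66.6  toolx-yaw rel box 1.572 tilt 0.002 F(box) 0.66 0.20 1.08 w -0.1
```

```bash
python3 -m handwheel '[[0,0,0.001,0],[0,0,0,0]]' >/dev/null; python3 h.py
python3 -m handwheel '[[0,0,0.001,0],[0,0,0,0]]' >/dev/null; python3 h.py
python3 -m handwheel '[[0,0,0.001,0],[0,0,0,0]]' >/dev/null; python3 h.py
```

```text
t 26.25 box xy 17.6 -11.3 z 66.5  toolx-yaw rel box 1.572 tilt 0.002 F(box) -1.90 0.11 8.85 w -0.3
t 26.45 box xy 17.7 -11.3 z 66.4  toolx-yaw rel box 1.572 tilt 0.001 F(box) -3.92 0.20 17.13 w -0.4
t 26.65 box xy 17.7 -11.3 z 66.2  toolx-yaw rel box 1.572 tilt 0.001 F(box) -5.78 0.14 23.36 w -0.0
```

Firm stop at exactly the predicted height. Withdraw and check.

```bash
python3 -m handwheel '[[0,0,-0.005,0],[0,0,-0.03,0],[0,0,-0.045,0],[0,0,-0.045,0],[0,-0.048,0,0],[0,-0.048,0,0],[0,-0.048,0,0],[0,-0.048,0,0]]' >/dev/null; python3 -m handwheel '[[0,-0.02,0,0],[0,0,0,0],[0,0,0,0]]' >/dev/null; python3 h.py
python3 - <<'E'
from h import *
p,d=capture("top"); a=cv2.resize(p[178:266,238:382],None,fx=4,fy=4,interpolation=cv2.INTER_CUBIC)
D=d.copy(); 
for _ in range(4): D=D+capture("top")[1]
D/=5
vv,uu=np.mgrid[178:266,238:382]; P=dep("top",uu,vv,D[178:266,238:382]).reshape(-1,3); b=(P[:,:2]-T)@RB*1000; z=P[:,2]*1000
for lo,hi in ((-45,-20),(-20,5),(5,35)):
    m=(abs(b[:,0]-5)<40)&(b[:,1]>lo)&(b[:,1]<hi)&(z<200); print(lo,hi,m.sum(),np.median(z[m]).round(1))
q,_=capture("scene"); q=cv2.resize(q[140:260,200:460],(576,266))
cv2.imwrite("pics/f.png",np.vstack([a,q])[...,::-1])
f=np.load("pics/top.npz"); print("bystander-area change px:",[(n,int((cv2.absdiff(f["p"],p)[y-25:y+25,x-25:x+25].max(2)>60).sum())) for n,x,y in (("teether",335,276),("brush",267,150),("car",355,165),("beaker",424,190),("jar",489,202),("lotion",160,177),("rattle",460,250))])
E
```

```text
t 27.75 box xy -192.9 -11.4 z 189.4  toolx-yaw rel box 1.572 tilt 0.001 F(box) -0.28 -0.11 0.77 w 0.1
-45 -20 345 54.7
-20 5 341 54.7
5 35 414 54.7
bystander-area change px: [('teether', 480), ('brush', 0), ('car', 0), ('beaker', 0), ('jar', 0), ('lotion', 0), ('rattle', 193)]
```

View pics/f.png

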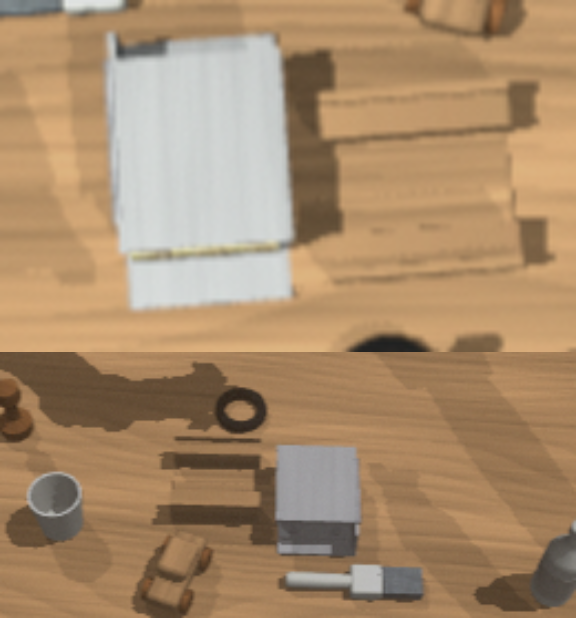

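The view shows the cover lying flat over the pile (110-290, 40-250), with only a narrow strip of tile visible on the -x side at (205,252). The ring, car, beaker and brush are where they were; the changed pixels there come from the arm's shadow.

```bash
python3 -c "
from bench import r; print(r.close_job())"
```

```text
the job is handed in; nothing more can be done
None
```

The job is done and handed in at about 28 s of the 64 s allowed. The hand-in reported no verdict.

**What I did:** I slid tile_top along the slot onto the other two tiles and pushed all three to the end wall. I then squared them against the side fence and pushed them home to the wall once more. The measured push forces were about 8, 11 and 12 N. After that I brought the cover down its arc to the stop and pressed it there with about 23 N.

**Last checks:**
- **Pile:** the top and wrist views before closing showed one flush, square pile tight to the wall and the fence. I judged this by eye and by the rigid stops felt on both axes, not by measuring each tile.
- **Cover:** it stopped at exactly the predicted height. Averaged depth read 54.7 mm at both ends and the middle of the cover, against 55.5 mm nominal, which is within the 2 mm calibration.
- **Bystanders:** the brush, car, beaker, jar and lotion showed no pixel change. The areas around the teether and the rattle did change. I put that down to the arm's shadow: the ring sits at the same scene pixels as at the start. I did not re-measure the rattle, but the arm never went near it.
- **Robot:** it was clear of everything at hand-in.

I viewed 11 pictures, one over the budget.

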